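# Put the packing tools back on their shadow tiles

## Robot

A 6-joint arm with a two-finger parallel gripper is mounted at the origin on the work surface. World frame = base frame: x ahead of the robot, y to its left, z up, the work surface at z = 0. Lengths are in m, angles in rad, forces in N, time in s.
With the tool pointing down it reaches from about 0.35 to 0.95 m from the base axis. Payload 17.4 kg.
Tool frame: the origin (TCP) lies on the centre line of the jaws, within the pads' length; the fingertips stand 14 mm ahead of it and the grasp point (between the pads) lies 5 mm behind it; z points along the fingers, y is the line along which they close (so a half turn about z gives the same grasp; the last joint's range is limited). The gripper opens to 93 mm and grips with 3 to 60 N. Pads are 15 mm wide; open, the fingers measure 128 mm over their backs; the gripper's body (75 mm by 188 mm) begins 65 mm behind the grasp point.
Start: joints at [1.124, 0.116, 1.442, -0, 1.584, -0.038], TCP at [0.268, 0.619, 0.233] pointing down, gripper open.
Joint ranges: [-2.83, 2.83], [-0.83, 2.19], [0.07, 2.5], [-1.14, 4.28], [0.01, 3], [-2.97, 2.97]. Speed limits (rad/s): [1.89, 1.89, 2.22, 3.14, 3.14, 3.14].

## Interface

Orientations are given as a rotation vector (axis times angle).
In Python, from rig import r, snapshot, camera_model gives the robot as it stands.
- The arm moves only by the shell command python3 -m creep 'ROWS' [OPENING] [FORCE]. ROWS is JSON, one flat list of numbers, 4 for each row, row after row: the shift along the tool's x, y, z in m, then the turn about the tool's z in degrees. In form: [dx, dy, dz, turn, dx, dy, dz, turn, ...]. A call has 1 to 10 rows; each row is the pose to reach, as a shift and turn from the pose commanded when the call began, along the tool's axes at that moment; what a row does not reach only later rows make up. A row lasts 1/12 s, in which the tool goes at most 41.7 mm and 7.16 degrees, less where a joint would pass 70% of its speed; a pose out of reach is approached as far as the arm can. A call with a gripper value outside its range is refused whole. OPENING is the gripper's target within -1 to 1 (fully open at 1, half-way at 0, shut at -1), set as the call begins (- or left out, the last holds). The fingers move at their own pace and stop on an object; FORCE is the grip in N (left out, the last holds). Time passes only in rows, so rows that repeat a pose let the fingers close. It gives the time, the measured TCP pose, the force, the opening and the grip force at its end, in the units of the state.
- r.sense(): the state, without advancing time (a new reading comes with each control period).
- snapshot(name): name is "scene" or "top"; returns the picture (420x560x3 uint8, blue, green, red); there is no depth.
- camera_model(name): a dict with "vertical_fov" (degrees; the focal length in pixels is half the picture's height over the tangent of half this angle, whatever the lens; pixels are square), "cx", "cy" (the principal point, pixels), "origin" and "rotation" of the camera in the world. Camera axes: x right, y down, z forward; pixel columns grow to the right and rows downward; lengths in m; the calibration is good to about 2 mm. A picture is of the moment at which its call begins. camera_model takes no time and is no camera call.
- r.finish_job(): hands the job in; it is judged then, once.
The state is a dict: "t": time; "joint_positions": joint angles; "qd": joint speeds; "joint_torque": joint torques, N m; "position": TCP position; "tool_rot": TCP orientation; "contact_force": force on the tool from outside, world axes, zero at the start; "wrist_torque": the same for the moment, N m; "opening": opening from 0.0 (shut) to 1.0 (fully open); "finger_force": force on a finger pad.
Only numpy, scipy, OpenCV 4.12 (cv2) and the standard library are available. Lean on these libraries where they do the work, as an engineer would, in place of code of your own. Each camera call takes 0.05 s, during which the arm holds its last target. There are 200 camera calls.

## Task

Tidy the packing bench: put the barcode scanner, the safety knife, the hand stamp and the small tape roll back, each on the dark tile whose white silhouette has its shape. Each must lie or stand as it does now and squarely cover its silhouette, with the scanner's wide head over the wide end of its silhouette; the knife and the stamp may go either way round.

Things in the scene. Friction and masses are not known exactly. Their poses are not given: they have to be found in the camera images.
- scanner: Handheld barcode scanner lying flat, shaped like a short T or hammer seen from above: a black handle 115 x 34 x 30 mm (x from -85 to +30 mm) with a grey head 40 x 72 x 34 mm at its +x end (x from +30 to +70 mm). About 0.2 kg. Origin on the underside of the handle, straight below the centre of mass, which is a good place to grip across the 34 mm (y); x points from the handle to the head, z up
- scanner_nose (a point): Middle of the front face of the scanner's head, 70 mm along the scanner's x from its origin, 17 mm above its underside
- knife: Grey plastic safety knife with a black grip, lying flat: a plain bar 140 x 26 x 20 mm. About 0.1 kg. Origin at the centre of its underside; x along its length, y across the 26 mm, z up
- stamp: Hand stamp standing upright: black foot 64 x 38 x 18 mm (x, y, z) with a round wooden handle, 26 mm in diameter, standing up from the foot's centre to 85 mm above the underside. About 0.12 kg. Origin at the centre of the foot's underside, z up
- roll: Small roll of brown parcel tape lying on its flat side: 58 mm outer diameter, 26 mm hole, 40 mm high. About 0.1 kg. Origin at the centre of its underside, z up along its axis
- tile_scanner: A fixed dark foam tile, 165 x 80 x 3 mm, lying flat on the bench, its long side along its x; its top is 3 mm above the bench. On it a flat white silhouette of the scanner: a strip 115 x 34 mm with a wider end of 40 x 72 mm towards +x. Origin on the tile's underside, z up; the scanner belongs with its own origin straight above this origin, standing on the tile's top face (3 mm above the bench) and its x along this x (the same way round). The tile's middle is at x = -7.5 mm
- tile_knife: A fixed dark foam tile, 165 x 80 x 3 mm, lying flat on the bench, its long side along its x; its top is 3 mm above the bench. On it a flat white silhouette of the knife: a long narrow strip 140 x 26 mm along x, at the tile's middle. Origin on the tile's underside, z up; the knife belongs with its own origin straight above this origin, standing on the tile's top face (3 mm above the bench) and its length along this x, either way round
- tile_stamp: A fixed dark foam tile, 165 x 80 x 3 mm, lying flat on the bench, its long side along its x; its top is 3 mm above the bench. On it a flat white silhouette of the stamp's foot: a rectangle 64 x 38 mm, long side along x, at the tile's middle. Origin on the tile's underside, z up; the stamp belongs with its own origin straight above this origin, standing on the tile's top face (3 mm above the bench) and its x along this x, either way round
- tile_roll: A fixed dark foam tile, 165 x 80 x 3 mm, lying flat on the bench, its long side along its x; its top is 3 mm above the bench. On it a flat white silhouette of the tape roll: a disc of 58 mm diameter with a dark hole of 26 mm, at the tile's middle. Origin on the tile's underside, z up; the roll belongs with its own origin straight above this origin, standing on the tile's top face (3 mm above the bench); its turn does not matter
Not all that is in view belongs to the job. What is shaped like the roll but blue or red is not meant. Leave any green look-alike of the tile_knife alone.

How it is judged:
By the outcome, as a careful person would: the job done as asked, in the order asked, and still so for the second after the job is handed in, with the robot touching nothing.
It also fails if it takes over 115 s, if anything falls off the work surface, if the arm or the gripper's body presses on something with over 40 N, if the wrist force passes 120 N, or if a joint passes its speed limit or range.

## Working session

There is one attempt and no reset: what is moved stays moved. The work goes in short steps, Python scripts to look and compute and a shell command to move; the robot and the scene stay as the last step left them, time stands still between calls to the robot, and variables do not carry over. Pictures are saved under pics/ and viewed, at most 14 in all, crops included, and the job is handed in when it is done.

```bash
mkdir -p pics; ls
python3 - <<'E'
from rig import r,snapshot,camera_model
import cv2
for n in("scene","top"):
    cv2.imwrite(f"pics/{n}0.png",cv2.resize(snapshot(n),(800,600),interpolation=cv2.INTER_CUBIC)); print(n,camera_model(n))
s=r.sense(); print(s['t'],s['position'],s['tool_rot'],s['opening'])
E
```

```text
pics
scene {'vertical_fov': 54.01131346945261, 'cx': 281.6827790736428, 'cy': 205.61353886872573, 'origin': array([ 0.79335167, -0.52670525,  0.74469412]), 'rotation': array([-2.28733144, -0.71444191,  0.27436127])}
top {'vertical_fov': 46.993459454356596, 'cx': 280.57255883173735, 'cy': 218.01290613091948, 'origin': array([0.25320054, 0.00185158, 1.49660821]), 'rotation': array([-2.15624178,  2.14470066, -0.10206352])}
0.1 [0.26823281 0.61922259 0.23195922] [-6.37582162e-01 -3.07591373e+00  1.62265539e-03] 0.9977003205121947
```

View pics/top0.png

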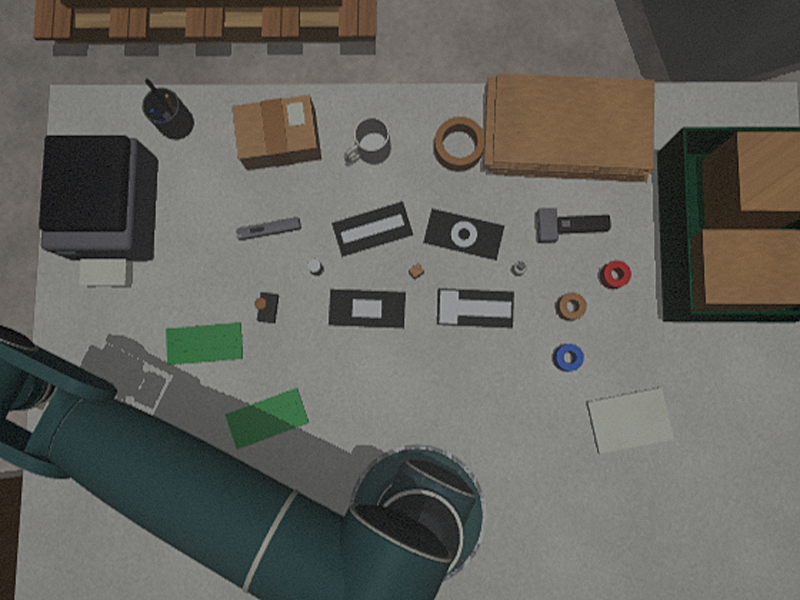

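View pics/scene0.png

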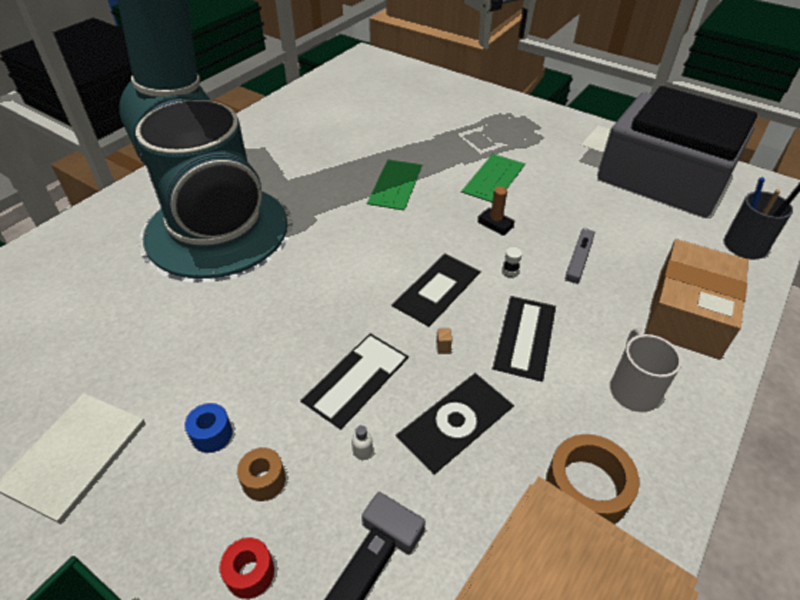

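The top view (800 px wide) shows these candidates:
- **Roll:** small brown at (572,306). Not meant: blue (568,357), red (616,274), large brown (459,142).
- **Knife:** grey bar at (268,229).
- **Stamp:** (266,305).
- **Scanner:** (573,224), head to the left.
- **Tiles:** knife (372,229), roll (463,234), stamp (367,308), scanner (475,308) with its wide end left. Green look-alikes at (204,343) and (267,418) stay alone.

A close crop comes next.

```bash
cat > h.py <<'E'
import numpy as np,cv2
from scipy.spatial.transform import Rotation as R
from rig import r,snapshot,camera_model
def proj(n,P):
    m=camera_model(n);f=210/np.tan(np.radians(m['vertical_fov']/2))
    c=R.from_rotvec(m['rotation']).inv().apply(np.atleast_2d(P)-m['origin'])
    return c[:,:2]/c[:,2:]*f+[m['cx'],m['cy']]
def ray(n,uv,z):
    m=camera_model(n);f=210/np.tan(np.radians(m['vertical_fov']/2))
    uv=np.atleast_2d(uv).astype(float);d=np.c_[(uv-[m['cx'],m['cy']])/f,np.ones(len(uv))]
    d=R.from_rotvec(m['rotation']).apply(d);o=m['origin']
    return (o+d*((z-o[2])/d[:,2:]))[:,:2]
def crop(n,x0,y0,w,h,k,name,img=None):
    i=snapshot(n) if img is None else img
    cv2.imwrite('pics/'+name,cv2.resize(i[y0:y0+h,x0:x0+w],None,fx=k,fy=k,interpolation=cv2.INTER_CUBIC));return i
E
python3 - <<'E'
from h import *
i=snapshot('top');np.save('top0.npy',i)
crop('top',160,135,134,100,5.9,'cA.png',i);crop('top',294,135,134,100,5.9,'cB.png',i)
E
```

```text
(no output)
```

View pics/cA.png

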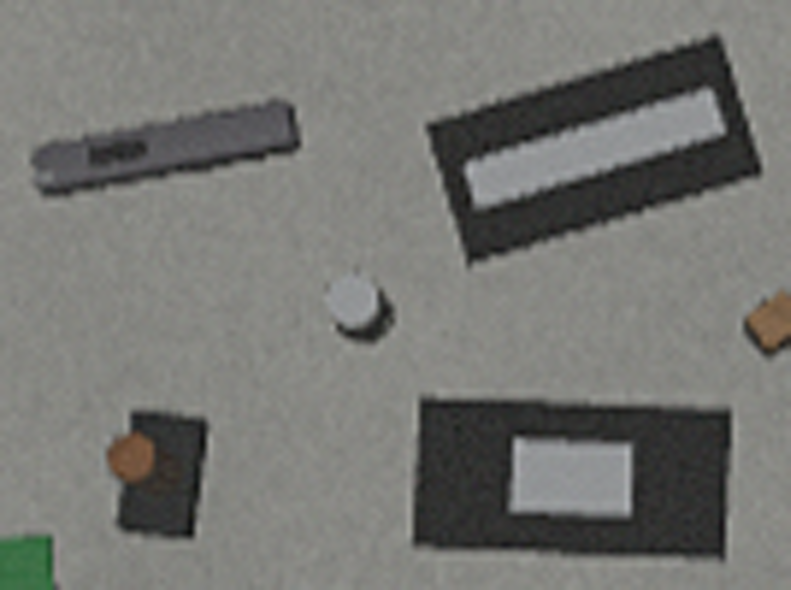

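View pics/cB.png

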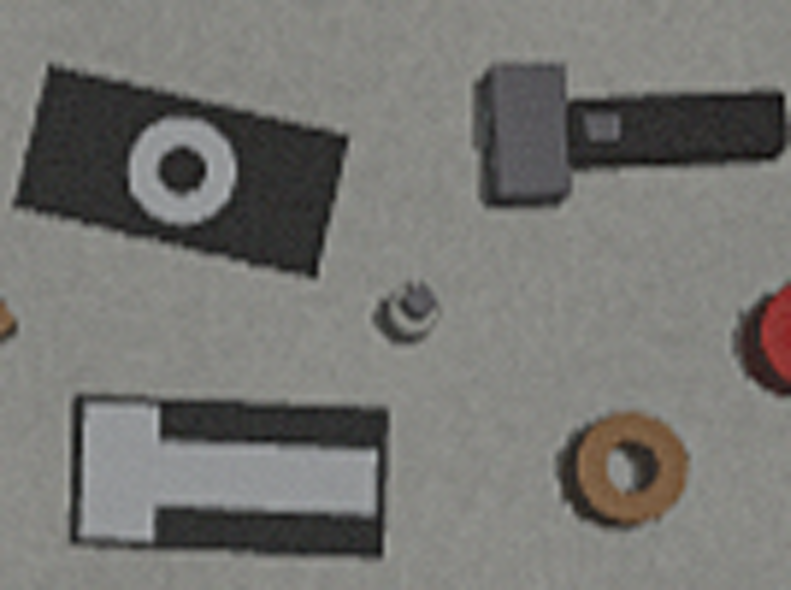

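```bash
cat > m.py <<'E'
from h import *
from scipy.optimize import least_squares
def raw(p,c): return (np.array(p,float)+.5)/5.9-.5+[{'A':160,'B':294}[c],135]
def fit(name,c,p,mod,z):
    W=ray('top',raw(p,c),z);mod=np.array(mod,float)/1000
    # procrustes
    wc,mc=W.mean(0),mod.mean(0);a=np.arctan2(*(lambda H:(H[0,1]-H[1,0],H[0,0]+H[1,1]))((mod-mc).T@(W-wc)))
    Rm=np.array([[np.cos(a),-np.sin(a)],[np.sin(a),np.cos(a)]])
    t=wc-Rm@mc;e=(W-(mod@Rm.T+t))*1000
    print(name,t.round(4),'yaw',np.degrees(a).round(1),'res mm',np.abs(e).max().round(1));return t,a
def rect(x0,x1,y): return [(x0,y),(x1,y),(x1,-y),(x0,-y)]
# image left = world +y, image up = world +x
out={}
T=rect(-82.5,82.5,40)
# order: image TL,TR,BR,BL ; choose local x = image right
out['tk']=fit('tile_knife','A',[(428,125),(720,35),(762,173),(470,265)],T,.003)
fit('  white','A',[(463,161),(713,88),(727,134),(475,210)],rect(-70,70,13),.003)
out['ts']=fit('tile_stamp','A',[(420,397),(731,409),(725,559),(413,547)],T,.003)
fit('  white','A',[(512,437),(633,442),(631,517),(509,512)],rect(-32,32,19),.003)
out['tr']=fit('tile_roll','B',[(50,65),(349,136),(317,278),(14,206)],T,.003)
print('  disc',ray('top',raw((182,170),'B'),.003))
# scanner: local +x = image left: TL is (+75,-40)
S=[(75,-40),(-90,-40),(-90,40),(75,40)]
out['tc']=fit('tile_scanner','B',[(74,395),(388,408),(382,557),(70,543)],S,.003)
out['k']=fit('knife','A',[(32,155),(285,100),(292,142),(42,184)],rect(-70,70,13),.02)
out['st']=fit('stamp','A',[(133,410),(206,420),(191,532),(118,524)],[(-32,19),(-32,-19),(32,-19),(32,19)],.018)
print('  handle',ray('top',raw((131,457),'A'),.085))
out['c']=fit('scanner','B',[(492,66),(565,63),(571,196),(497,198)],[(70,-36),(30,-36),(30,36),(70,36)],.034)
W=ray('top',raw([(782,92),(784,150)],'B'),.03);print(W)
print('roll',ray('top',raw((632,468),'B'),.04))
i=np.load('top0.npy');k=4
I=cv2.resize(i,None,fx=k,fy=k,interpolation=cv2.INTER_CUBIC)
def box(t,a,x0,x1,y,z0,z1,col,x=0):
    for z in(z0,z1):
        P=np.array(rect(x0,x1,y))/1000@np.array([[np.cos(a),np.sin(a)],[-np.sin(a),np.cos(a)]])+t
        q=(proj('top',np.c_[P,[z]*4])+.5)*k-.5
        cv2.polylines(I,[q.round().astype(int)],True,col,1)
box(*out['k'],-70,70,13,0,.02,(0,255,255));box(*out['st'],-32,32,19,0,.018,(0,255,255))
box(*out['c'],30,70,36,0,.034,(0,255,255));box(*out['c'],-85,30,17,0,.03,(255,0,255))
cv2.imwrite('pics/ov.png',np.hstack([I[560:940,640:840+240-240],I[560:940,1440:1750]]))
E
python3 m.py
```

```text
tile_knife [0.6138 0.1008] yaw -72.4 res mm 1.2
  white [0.6143 0.1011] yaw -73.1 res mm 1.0
tile_stamp [0.4363 0.1109] yaw -91.9 res mm 0.3
  white [0.4368 0.1114] yaw -91.9 res mm 1.2
tile_roll [ 0.6022 -0.1012] yaw -103.6 res mm 0.6
  disc [[ 0.60272392 -0.1011496 ]]
tile_scanner [ 0.4388 -0.1173] yaw 87.7 res mm 0.7
knife [0.6115 0.3298] yaw -78.7 res mm 5.4
stamp [0.437  0.3255] yaw 174.7 res mm 38.4
  handle [[0.43591161 0.32669727]]
scanner [ 0.618  -0.3311] yaw 91.5 res mm 1.1
[[ 0.63854609 -0.41296638]
 [ 0.60753778 -0.41312447]]
roll [[ 0.43857398 -0.32817398]]
```

View pics/ov.png

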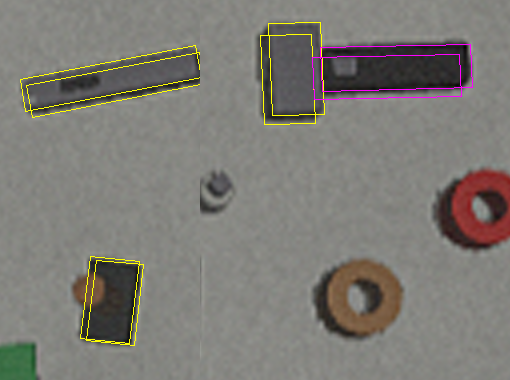

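```bash
cat > go.py <<'E'
import sys
from h import *
s=r.sense();Rt=R.from_rotvec(s['tool_rot']).as_matrix();p=s['position']
print('t %.2f'%s['t'],'pos',p.round(4),'phi %.1f'%np.degrees(np.arctan2(Rt[1,1],Rt[0,1])),'op %.3f'%s['opening'],'q6 %.2f'%s['joint_positions'][5])
for a in sys.argv[1:]:
    x,y,z,ph=map(float,a.split(','))
    d=Rt.T@(np.array([x,y,z])-p);t=(np.degrees(np.arctan2(Rt[1,1],Rt[0,1]))-ph+90)%180-90
    print(d.round(4),'turn %.1f'%t)
E
python3 go.py .619,-.329,.233,2
python3 - <<'E'
from h import *
i=np.load('top0.npy')
P=np.array([(487,176),(648,180),(487,164),(648,169),(655,80),(488,75)])/800*560
for z in(0,.03,.06,.09,.12): print(z,ray('top',P,z).round(3).tolist())
crop('scene',300,280,260,140,3,'box.png')
E
```

```text
t 0.15 pos [0.2683 0.6193 0.2321] phi 66.6 op 1.000 q6 -0.04
[-6.988e-01 -7.307e-01 -3.000e-04] turn 64.6
0 [[0.734, -0.154], [0.725, -0.51], [0.762, -0.154], [0.75, -0.511], [0.957, -0.534], [0.97, -0.158]]
0.03 [[0.725, -0.151], [0.715, -0.5], [0.752, -0.151], [0.74, -0.501], [0.943, -0.523], [0.956, -0.155]]
0.06 [[0.715, -0.148], [0.706, -0.49], [0.741, -0.148], [0.73, -0.49], [0.929, -0.512], [0.942, -0.152]]
0.09 [[0.705, -0.145], [0.697, -0.479], [0.731, -0.145], [0.72, -0.48], [0.915, -0.502], [0.927, -0.149]]
0.12 [[0.696, -0.142], [0.687, -0.469], [0.721, -0.142], [0.71, -0.47], [0.901, -0.491], [0.913, -0.146]]
```

View pics/box.png

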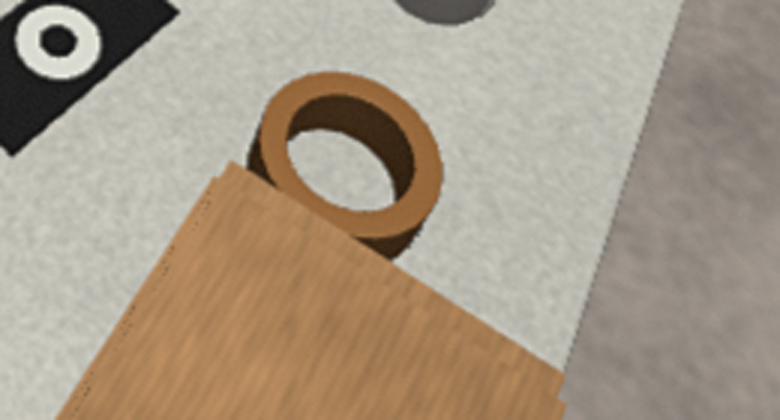

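Box front edge is at about x 0.73, so the gripper clears it at the scanner. I'm moving over the scanner first.

```bash
python3 -m creep '[-0.233,-0.2436,0,0,-0.233,-0.2436,0,0,-0.233,-0.2436,0,0,-0.233,-0.2436,0,0,-0.233,-0.2436,0,0,-0.233,-0.2436,0,0,-0.233,-0.2436,0,0,-0.233,-0.2436,0,0,-0.233,-0.2436,0,0]' 1 20
python3 -m creep '[-0.233,-0.2436,0,0,-0.233,-0.2436,0,0,-0.233,-0.2436,0,0,-0.233,-0.2436,0,0,-0.233,-0.2436,0,0,-0.233,-0.2436,0,0,-0.233,-0.2436,0,0,-0.233,-0.2436,0,0,-0.233,-0.2436,0,0]'
python3 go.py .619,-.329,.14,2
```

```text
t: 0.95
position: [0.3868, 0.2986, 0.233]
tool_rot: [0.643, 3.074, -0.001]
contact_force: [-0.6, -0.0, 0.2]
opening: 1.002
finger_force: 0.0
t: 1.7
position: [0.5034, -0.0178, 0.2322]
tool_rot: [-0.644, -3.075, 0.002]
contact_force: [0.0, 0.9, 0.1]
opening: 0.998
finger_force: 0.0
t 1.70 pos [ 0.5034 -0.0178  0.2322] phi 66.3 op 0.998 q6 -1.24
[-0.2307 -0.2386  0.0925] turn 64.3
```

```bash
python3 -m creep '[-0.231,-0.239,0.09,64.3,-0.231,-0.239,0.09,64.3,-0.231,-0.239,0.09,64.3,-0.231,-0.239,0.09,64.3,-0.231,-0.239,0.09,64.3,-0.231,-0.239,0.09,64.3,-0.231,-0.239,0.09,64.3,-0.231,-0.239,0.09,64.3,-0.231,-0.239,0.09,64.3,-0.231,-0.239,0.09,64.3]'
python3 -m creep '[0,0,0,0,0,0,0,0,0,0,0,0]'
python3 go.py .619,-.329,.02,2
python3 - <<'E'
from h import *
crop('top',350,130,120,90,6,'s1.png')
E
```

```text
t: 2.53
position: [0.6192, -0.326, 0.1402]
tool_rot: [-2.185, -2.254, 0.001]
contact_force: [-0.3, 0.3, 0.6]
opening: 1.002
finger_force: 0.0
t: 2.78
position: [0.6194, -0.3227, 0.1436]
tool_rot: [2.172, 2.269, 0.001]
contact_force: [-0.7, -0.6, -0.0]
opening: 0.998
finger_force: 0.0
t 2.78 pos [ 0.6194 -0.3227  0.1436] phi 2.5 op 0.998 q6 -0.56
[-0.0062 -0.0007  0.1236] turn 0.5
```

View pics/s1.png

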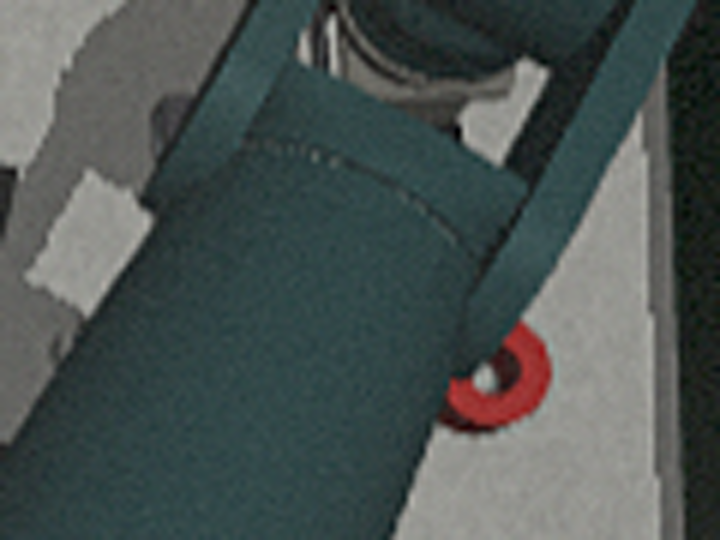

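The arm blocks the top view here, so I rely on the measured pose. Descending and gripping.

```bash
python3 -m creep '[-0.006,-0.001,0.03,0.5,-0.006,-0.001,0.06,0.5,-0.006,-0.001,0.09,0.5,-0.006,-0.001,0.11,0.5,-0.006,-0.001,0.12,0.5,-0.006,-0.001,0.123,0.5,-0.006,-0.001,0.123,0.5,-0.006,-0.001,0.123,0.5]'
python3 -m creep '[0,0,0,0,0,0,0,0,0,0,0,0,0,0,0,0,0,0,0,0,0,0,0,0,0,0,0,0,0,0,0,0]' -1 25
python3 go.py .4388,-.1173,.025,-2.3
```

```text
t: 3.5
position: [0.6192, -0.3302, 0.0215]
tool_rot: [2.184, 2.255, 0.001]
contact_force: [-0.1, -0.5, -1.1]
opening: 1.002
finger_force: 0.0
t: 4.17
position: [0.6184, -0.3301, 0.0196]
tool_rot: [-2.187, -2.256, 0.0]
contact_force: [-0.3, 0.3, -0.1]
opening: 0.473
finger_force: 0.0
t 4.17 pos [ 0.6184 -0.3301  0.0196] phi 1.8 op 0.473 q6 -0.56
[ 0.2183 -0.173  -0.0054] turn 4.1
```

```bash
python3 -m creep '[0,0,0,0,0,0,0,0,0,0,0,0,0,0,0,0,0,0,0,0,0,0,0,0]'
python3 -m creep '[0,0,-0.02,0,0,0,-0.05,0,0,0,-0.09,0,0,0,-0.12,0,0,0,-0.12,0,0,0,-0.12,0,0,0,-0.12,0]'
python3 go.py .4388,-.1173,.14,-2.3
python3 - <<'E'
from h import *
crop('scene',180,280,190,140,4,'s2.png')
E
```

```text
t: 4.67
position: [0.6185, -0.3301, 0.0196]
tool_rot: [-2.187, -2.256, -0.0]
contact_force: [1.0, -0.4, -1.2]
opening: 0.363
finger_force: 24.9
t: 5.25
position: [0.618, -0.3299, 0.1383]
tool_rot: [-2.186, -2.255, 0.001]
contact_force: [0.2, -0.6, -3.0]
opening: 0.363
finger_force: 25.0
t 5.25 pos [ 0.618  -0.3299  0.1383] phi 1.8 op 0.363 q6 -0.56
[ 0.218  -0.1725 -0.0013] turn 4.1
```

View pics/s2.png

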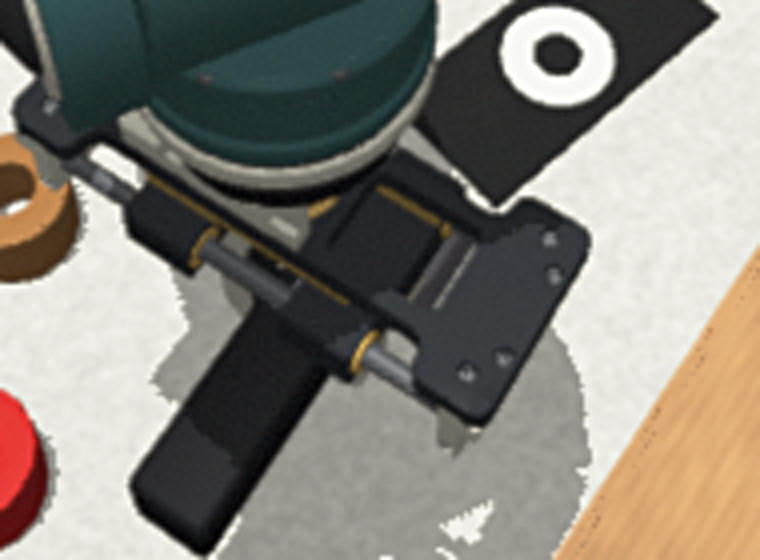

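Scanner is held (opening 0.363 ≈ 34 mm). Next: over its tile.

```bash
python3 -m creep '[0.218,-0.1725,0,4.1,0.218,-0.1725,0,4.1,0.218,-0.1725,0,4.1,0.218,-0.1725,0,4.1,0.218,-0.1725,0,4.1,0.218,-0.1725,0,4.1,0.218,-0.1725,0,4.1,0.218,-0.1725,0,4.1,0.218,-0.1725,0,4.1,0.218,-0.1725,0,4.1]'
python3 -m creep '[0,0,0,0,0,0,0,0]'
python3 go.py .4388,-.1173,.0235,-2.3
```

```text
t: 6.13
position: [0.4393, -0.1177, 0.1389]
tool_rot: [-2.265, -2.176, 0.001]
contact_force: [0.3, 0.8, -2.4]
opening: 0.363
finger_force: 25.0
t: 6.3
position: [0.4396, -0.1181, 0.1391]
tool_rot: [-2.266, -2.174, 0.001]
contact_force: [-0.2, -0.5, -2.6]
opening: 0.363
finger_force: 25.0
t 6.30 pos [ 0.4396 -0.1181  0.1391] phi -2.4 op 0.363 q6 -0.28
[ 0.0008 -0.0007  0.1156] turn -0.1
```

```bash
python3 -m creep '[0,0,0.03,0,0,0,0.06,0,0,0,0.085,0,0,0,0.1,0,0.0005,-0.0005,0.108,0,0.0005,-0.0005,0.112,0,0.0005,-0.0005,0.115,0,0.0005,-0.0005,0.1155,0,0.0005,-0.0005,0.1155,0]'
python3 -m creep '[0,0,0,0,0,0,0,0,0,0,0,0,0,0,0,0,0,0,0,0,0,0,0,0]' 0.4
python3 -m creep '[0,0,-0.02,0,0,0,-0.05,0,0,0,-0.09,0,0,0,-0.13,0,0,0,-0.16,0,0,0,-0.16,0,0,0,-0.16,0]' 1
python3 go.py .6115,.3298,.14,11.3
```

```text
t: 7.05
position: [0.4393, -0.1172, 0.0249]
tool_rot: [2.265, 2.175, 0.001]
contact_force: [0.5, 0.2, -1.2]
opening: 0.362
finger_force: 25.0
t: 7.55
position: [0.4389, -0.117, 0.0243]
tool_rot: [2.266, 2.176, 0.0]
contact_force: [0.2, 0.3, -0.1]
opening: 0.693
finger_force: 0.0
t: 8.13
position: [0.4394, -0.1172, 0.1857]
tool_rot: [2.264, 2.174, 0.002]
contact_force: [-0.2, -0.1, -0.4]
opening: 0.996
finger_force: 0.0
t 8.13 pos [ 0.4394 -0.1172  0.1857] phi -2.3 op 0.996 q6 -0.28
[0.4536 0.1537 0.0457] turn -13.6
```

```bash
python3 -m creep '[0.227,0.077,0.02,0,0.227,0.077,0.02,0,0.227,0.077,0.02,0,0.227,0.077,0.02,0,0.227,0.077,0.02,0,0.227,0.077,0.02,0,0.227,0.077,0.02,0]'
python3 -m creep '[0.227,0.077,0.026,-13.6,0.227,0.077,0.026,-13.6,0.227,0.077,0.026,-13.6,0.227,0.077,0.026,-13.6,0.227,0.077,0.026,-13.6,0.227,0.077,0.026,-13.6,0.227,0.077,0.026,-13.6,0.227,0.077,0.026,-13.6,0.227,0.077,0.026,-13.6]'
python3 go.py .6115,.3298,.018,11.3
python3 - <<'E'
from h import *
crop('top',294,135,134,100,5.9,'s3.png');crop('scene',330,110,140,105,5,'k1.png')
E
```

```text
t: 8.72
position: [0.5251, 0.1109, 0.1612]
tool_rot: [-2.26, -2.178, 0.003]
contact_force: [0.1, -0.3, -0.2]
opening: 0.999
finger_force: 0.0
t: 9.47
position: [0.6106, 0.3295, 0.1368]
tool_rot: [-1.992, -2.428, 0.003]
contact_force: [-0.2, 0.1, -0.1]
opening: 1.0
finger_force: 0.0
t 9.47 pos [0.6106 0.3295 0.1368] phi 11.3 op 1.000 q6 0.26
[0.0003 0.0012 0.1188] turn -0.0
```

View pics/s3.png

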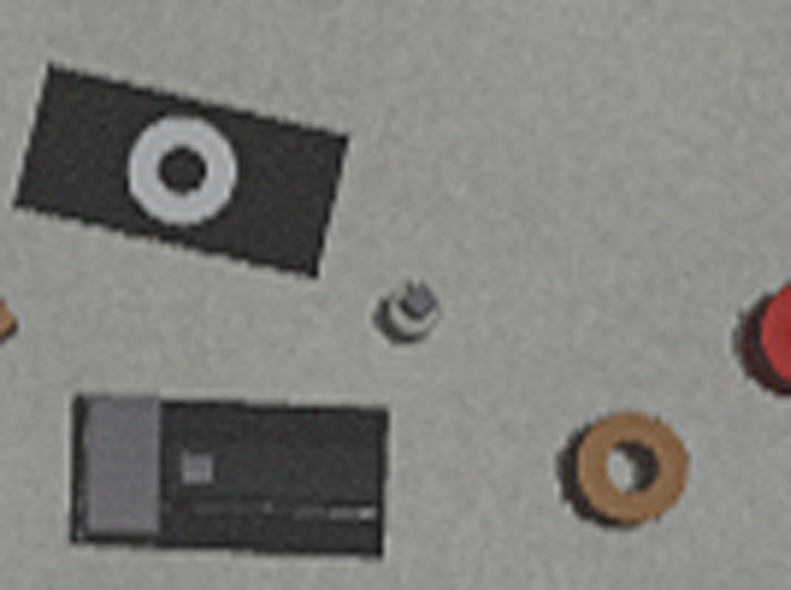

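View pics/k1.png

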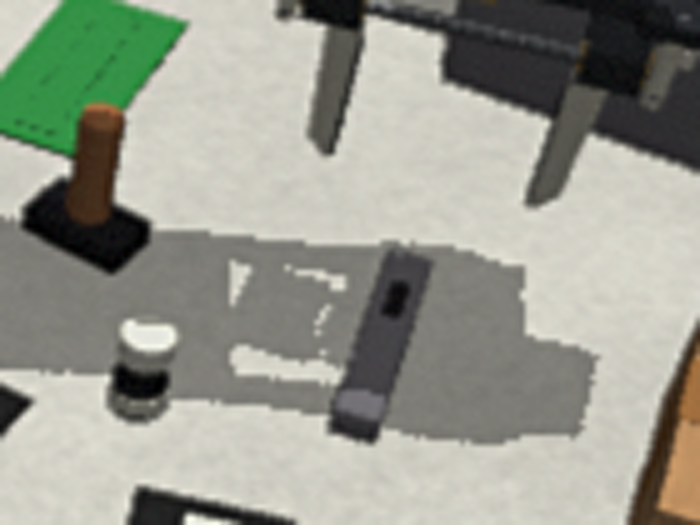

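Scanner covers its silhouette, head over the wide end; only a 1–2 mm white sliver shows at the handle's lower edge. I'll cross-check the knife using scene-crop corners (388,243), (433,262), (384,417), (336,404).

Run:
```python
from h import *
P=(np.array([(388,243),(433,262),(384,417),(336,404)])+.5)/5-.5+[330,110]
W=ray('scene',P,.02);print(W.round(4).tolist(),W.mean(0))
d=W[1]+W[0]-W[2]-W[3];print(np.degrees(np.arctan2(d[1],d[0])),np.linalg.norm(d)/2,np.linalg.norm(W[0]-W[1]))
```

```text
[[0.5871, 0.3942], [0.6135, 0.3931], [0.6389, 0.2642], [0.6152, 0.2591]] [0.61368191 0.32765903]
101.48487923518285 0.13465703275754706 0.026447748683261003
```

```bash
python3 -m creep '[0,0.001,0.03,0,0,0.001,0.06,0,0,0.001,0.09,0,0,0.001,0.108,0,0,0.001,0.116,0,0,0.001,0.118,0,0,0.001,0.118,0,0,0.001,0.118,0]'
python3 -m creep '[0,0,0,0,0,0,0,0,0,0,0,0,0,0,0,0,0,0,0,0,0,0,0,0,0,0,0,0,0,0,0,0,0,0,0,0,0,0,0,0]' -1 25
python3 -m creep '[0,0,0,0,0,0,0,0,0,0,0,0,0,0,0,0,0,0,0,0,0,0,0,0]' 
python3 go.py
python3 -m creep '[0,0,-0.02,0,0,0,-0.05,0,0,0,-0.09,0,0,0,-0.12,0,0,0,-0.12,0,0,0,-0.12,0,0,0,-0.12,0]'
python3 go.py .614,.1010,.14,17.2
```

```text
t: 10.23
position: [0.6128, 0.3306, 0.0221]
tool_rot: [1.992, 2.428, 0.003]
contact_force: [-0.2, 0.2, 0.1]
opening: 0.996
finger_force: 0.0
t: 11.07
position: [0.6121, 0.3306, 0.0201]
tool_rot: [-1.992, -2.429, -0.0]
contact_force: [0.0, 0.3, -0.4]
opening: 0.33
finger_force: 0.0
t: 11.57
position: [0.6121, 0.3306, 0.0201]
tool_rot: [-1.992, -2.429, 0.0]
contact_force: [0.3, -0.1, -1.0]
opening: 0.276
finger_force: 25.0
t 11.57 pos [0.6121 0.3306 0.0201] phi 11.3 op 0.276 q6 0.26
t: 12.15
position: [0.6117, 0.3304, 0.139]
tool_rot: [-1.992, -2.429, 0.002]
contact_force: [0.0, -0.0, -2.0]
opening: 0.274
finger_force: 25.0
t 12.15 pos [0.6117 0.3304 0.139 ] phi 11.3 op 0.274 q6 0.26
[-0.2254 -0.0426 -0.0009] turn -5.9
```

```bash
python3 -m creep '[-0.224,-0.0425,0,-5.9,-0.224,-0.0425,0,-5.9,-0.224,-0.0425,0,-5.9,-0.224,-0.0425,0,-5.9,-0.224,-0.0425,0,-5.9,-0.224,-0.0425,0,-5.9,-0.224,-0.0425,0,-5.9,-0.224,-0.0425,0,-5.9,-0.224,-0.0425,0,-5.9,-0.224,-0.0425,0,-5.9]'
python3 -m creep '[0,0,0,0,0,0,0,0]'
python3 go.py .614,.1022,.0235,17.2
```

```text
t: 12.98
position: [0.6139, 0.1035, 0.1392]
tool_rot: [-1.863, -2.528, 0.001]
contact_force: [-0.4, 0.3, -2.3]
opening: 0.277
finger_force: 25.0
t: 13.15
position: [0.6141, 0.1034, 0.1398]
tool_rot: [-1.863, -2.529, 0.0]
contact_force: [-0.5, -0.0, -0.9]
opening: 0.276
finger_force: 25.0
t 13.15 pos [0.6141 0.1034 0.1398] phi 17.2 op 0.276 q6 -0.18
[-0.0012 -0.0004  0.1163] turn 0.0
```

```bash
python3 -m creep '[-0.001,0,0.03,0,-0.001,0,0.06,0,-0.001,0,0.085,0,-0.001,0,0.1,0,-0.001,0,0.108,0,-0.001,0,0.113,0,-0.001,0,0.116,0,-0.001,0,0.116,0,-0.001,0,0.116,0]'
python3 -m creep '[0,0,0,0,0,0,0,0,0,0,0,0,0,0,0,0,0,0,0,0,0,0,0,0]' 0.4
python3 -m creep '[0,0,-0.02,0,0,0,-0.05,0,0,0,-0.09,0,0,0,-0.13,0,0,0,-0.16,0,0,0,-0.16,0,0,0,-0.16,0]' 1
python3 go.py .4363,.3263,.16,83
```

```text
t: 13.9
position: [0.615, 0.1018, 0.0252]
tool_rot: [1.864, 2.528, 0.001]
contact_force: [1.0, 0.1, -1.1]
opening: 0.277
finger_force: 25.0
t: 14.4
position: [0.6145, 0.1016, 0.0242]
tool_rot: [1.865, 2.528, 0.0]
contact_force: [-1.1, -0.9, -0.5]
opening: 0.656
finger_force: 0.0
t: 14.98
position: [0.6151, 0.1017, 0.1861]
tool_rot: [1.863, 2.526, 0.004]
contact_force: [0.2, 0.2, -0.0]
opening: 0.997
finger_force: 0.0
t 14.98 pos [0.6151 0.1017 0.1861] phi 17.2 op 0.997 q6 -0.18
[ 0.2674 -0.1046  0.0256] turn -65.8
```

```bash
python3 -m creep '[0.2674,-0.1046,0.02,-65.8,0.2674,-0.1046,0.02,-65.8,0.2674,-0.1046,0.02,-65.8,0.2674,-0.1046,0.02,-65.8,0.2674,-0.1046,0.02,-65.8,0.2674,-0.1046,0.02,-65.8,0.2674,-0.1046,0.02,-65.8,0.2674,-0.1046,0.02,-65.8,0.2674,-0.1046,0.02,-65.8,0.2674,-0.1046,0.02,-65.8]'
python3 -m creep '[0,0,0,0,0,0,0,0]'
python3 - <<'E'
import io,contextlib
with contextlib.redirect_stdout(io.StringIO()): from m import *
fit('stamp','A',[(133,410),(206,420),(191,532),(118,524)],[(-32,-19),(-32,19),(32,19),(32,-19)],.018)
i=snapshot('top');a=i[135:235,160:294]
s=snapshot('scene')[130:270,260:446]
cv2.imwrite('pics/k2.png',np.vstack([cv2.resize(a,(400,298),interpolation=2),cv2.resize(s,(400,301),interpolation=2)]))
E
python3 go.py .4363,.3263,.06,83
```

```text
t: 15.82
position: [0.4346, 0.3265, 0.1625]
tool_rot: [-0.18, -3.135, 0.002]
contact_force: [-0.4, 0.0, 0.7]
opening: 1.002
finger_force: 0.0
t: 15.98
position: [0.4356, 0.3258, 0.1633]
tool_rot: [-0.199, -3.134, 0.001]
contact_force: [-0.8, -1.0, 0.5]
opening: 1.0
finger_force: 0.0
stamp [0.437  0.3255] yaw 173.9 res mm 2.5
t 16.08 pos [0.4358 0.3258 0.1637] phi 82.8 op 0.999 q6 -0.85
[-0.0005  0.0006  0.1037] turn -0.2
```

View pics/k2.png

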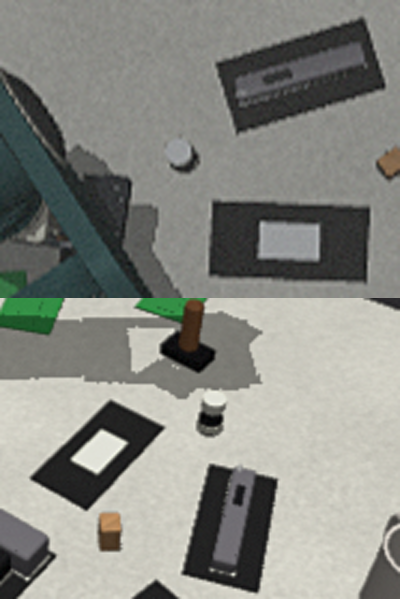

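Knife covers its silhouette to about 2 mm. Now gripping the stamp by its handle.

```bash
python3 -m creep '[0,0,0.03,0,0,0.0005,0.06,0,0,0.0005,0.085,0,0,0.0005,0.1,0,0,0.0005,0.103,0,0,0.0005,0.103,0,0,0.0005,0.103,0]'
python3 -m creep '[0,0,0,0,0,0,0,0,0,0,0,0,0,0,0,0,0,0,0,0,0,0,0,0,0,0,0,0,0,0,0,0,0,0,0,0,0,0,0,0]' -1 25
python3 -m creep '[0,0,0,0,0,0,0,0,0,0,0,0,0,0,0,0,0,0,0,0,0,0,0,0]' 
python3 go.py
python3 -m creep '[0,0,-0.02,0,0,0,-0.05,0,0,0,-0.08,0,0,0,-0.1,0,0,0,-0.1,0,0,0,-0.1,0]'
python3 go.py .4365,.1111,.16,-2.8
```

```text
t: 16.67
position: [0.4361, 0.3268, 0.0622]
tool_rot: [0.194, 3.135, 0.001]
contact_force: [1.6, -0.2, 1.0]
opening: 1.002
finger_force: 0.0
t: 17.5
position: [0.4356, 0.3267, 0.0611]
tool_rot: [-0.192, -3.136, 0.0]
contact_force: [0.2, -0.3, -0.1]
opening: 0.333
finger_force: 0.0
t: 18.0
position: [0.4356, 0.3267, 0.0611]
tool_rot: [-0.192, -3.136, 0.0]
contact_force: [0.4, -0.7, -1.0]
opening: 0.275
finger_force: 25.0
t 18.00 pos [0.4356 0.3267 0.0611] phi 83.0 op 0.275 q6 -0.85
t: 18.5
position: [0.4359, 0.3269, 0.1619]
tool_rot: [0.192, 3.134, 0.002]
contact_force: [-0.0, -0.5, -1.5]
opening: 0.278
finger_force: 25.0
t 18.50 pos [0.4359 0.3269 0.1619] phi 83.0 op 0.278 q6 -0.85
[-0.0269 -0.2141  0.0017] turn 85.8
```

```bash
python3 -m creep '[-0.027,-0.214,0,60,-0.027,-0.214,0,60,-0.027,-0.214,0,60,-0.027,-0.214,0,60,-0.027,-0.214,0,60,-0.027,-0.214,0,60,-0.027,-0.214,0,60,-0.027,-0.214,0,60,-0.027,-0.214,0,60,-0.027,-0.214,0,60]'
python3 -m creep '[0,0,0,7,0,0,0,14,0,0,0,20,0,0,0,25.8,0,0,0,25.8,0,0,0,25.8]'
python3 go.py .4365,.1111,.0645,-2.8
python3 - <<'E'
from h import *
crop('scene',230,150,140,105,5,'st1.png')
E
```

```text
t: 19.33
position: [0.4358, 0.1107, 0.1595]
tool_rot: [-1.737, -2.616, 0.002]
contact_force: [-0.4, -0.1, -2.3]
opening: 0.274
finger_force: 25.0
t: 19.83
position: [0.436, 0.111, 0.1603]
tool_rot: [-2.27, -2.171, 0.002]
contact_force: [0.0, -0.8, -1.3]
opening: 0.271
finger_force: 25.0
t 19.83 pos [0.436  0.111  0.1603] phi -2.5 op 0.271 q6 0.24
[0.0001 0.0006 0.0958] turn 0.3
```

View pics/st1.png

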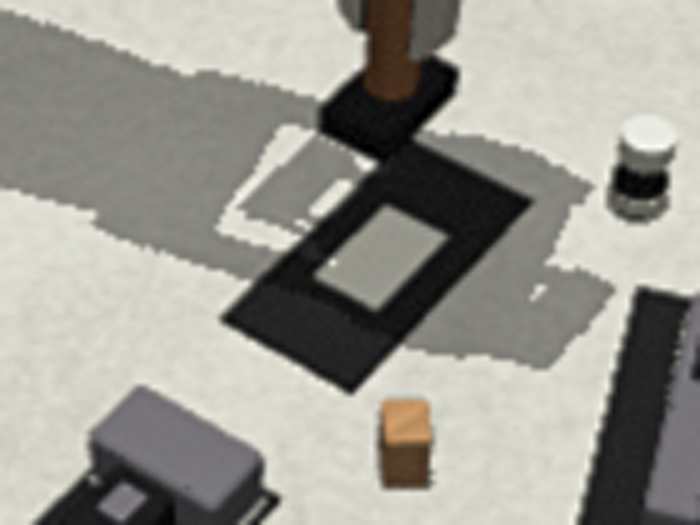

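Stamp hangs parallel to its silhouette. Lowering and releasing.

```bash
python3 -m creep '[0,0,0.03,0,0,0.0005,0.055,0,0,0.0005,0.075,0,0,0.0005,0.087,0,0,0.0005,0.092,0,0,0.0005,0.0955,0,0,0.0005,0.0955,0,0,0.0005,0.0955,0]'
python3 -m creep '[0,0,0,0,0,0,0,0,0,0,0,0,0,0,0,0,0,0,0,0,0,0,0,0]' 0.4
python3 -m creep '[0,0,-0.02,0,0,0,-0.05,0,0,0,-0.09,0,0,0,-0.12,0,0,0,-0.12,0,0,0,-0.12,0]' 1
python3 go.py .4386,-.3282,.15,0
```

```text
t: 20.55
position: [0.4372, 0.1111, 0.0666]
tool_rot: [2.274, 2.166, 0.001]
contact_force: [-0.2, -0.2, -1.4]
opening: 0.275
finger_force: 25.0
t: 21.05
position: [0.4368, 0.111, 0.0658]
tool_rot: [2.275, 2.166, 0.0]
contact_force: [-0.6, -0.1, -0.3]
opening: 0.653
finger_force: 0.0
t: 21.55
position: [0.4374, 0.1111, 0.1871]
tool_rot: [2.274, 2.165, 0.004]
contact_force: [0.2, 0.1, -1.8]
opening: 0.995
finger_force: 0.0
t 21.55 pos [0.4374 0.1111 0.1871] phi -2.8 op 0.995 q6 0.24
[-0.4387  0.0227  0.0369] turn -2.8
```

```bash
python3 -m creep '[-0.22,0.011,0.01,0,-0.22,0.011,0.01,0,-0.22,0.011,0.01,0,-0.22,0.011,0.01,0,-0.22,0.011,0.01,0,-0.22,0.011,0.01,0]'
python3 -m creep '[-0.219,0.0115,0.02,-62.8,-0.219,0.0115,0.02,-62.8,-0.219,0.0115,0.02,-62.8,-0.219,0.0115,0.02,-62.8,-0.219,0.0115,0.02,-62.8,-0.219,0.0115,0.02,-62.8,-0.219,0.0115,0.02,-62.8,-0.219,0.0115,0.02,-62.8,-0.219,0.0115,0.02,-62.8,-0.219,0.0115,0.02,-62.8]'
python3 -m creep '[0,0,0,0,0,0,0,0]'
python3 go.py .4386,-.3282,.022,60
python3 - <<'E'
from h import *
i=crop('top',200,130,150,112,5,'st2.png')
P=(np.array([(0,0)])) 
s=snapshot('scene');q=proj('scene',[[.4386,-.3282,.04]])[0]
print(q)
cv2.imwrite('pics/r1.png',cv2.resize(s[270:400,110:250],None,fx=4,fy=4,interpolation=2))
E
```

```text
t: 22.05
position: [0.4358, -0.1133, 0.1736]
tool_rot: [-2.278, -2.162, 0.003]
contact_force: [-0.2, -0.0, -0.0]
opening: 1.0
finger_force: 0.0
t: 22.88
position: [0.437, -0.3284, 0.1537]
tool_rot: [-0.804, -3.035, -0.002]
contact_force: [-0.5, -1.0, -0.3]
opening: 0.999
finger_force: 0.0
t: 23.05
position: [0.4374, -0.3283, 0.1548]
tool_rot: [-0.819, -3.032, -0.001]
contact_force: [-0.6, 0.2, -0.6]
opening: 0.998
finger_force: 0.0
t 23.05 pos [ 0.4374 -0.3283  0.1548] phi 59.8 op 0.998 q6 -1.73
[-0.0011  0.0006  0.1328] turn -0.2
[180.57503749 326.13682046]
```

View pics/st2.png

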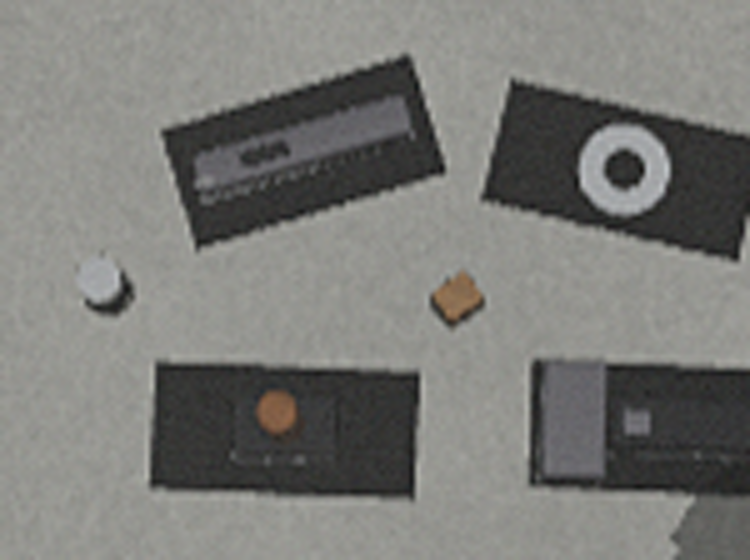

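View pics/r1.png

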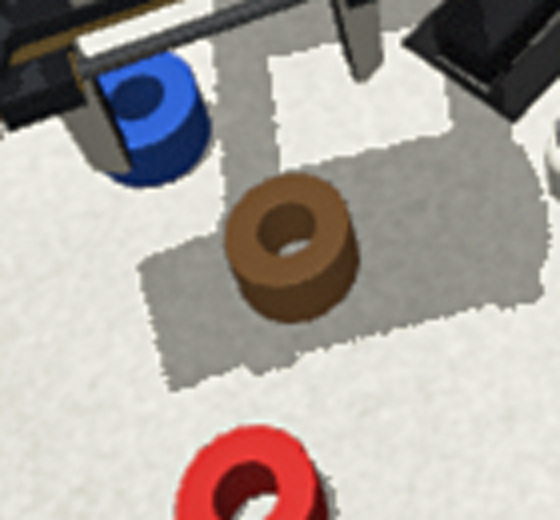

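Stamp and knife sit on their silhouettes. The small brown roll's top is centred at crop (287,228) against (282,225) predicted, so about 2 mm agreement. Gripping.

```bash
python3 -m creep '[-0.001,0.0005,0.03,0,-0.001,0.0005,0.06,0,-0.001,0.0005,0.09,0,-0.001,0.0005,0.115,0,-0.001,0.0005,0.128,0,-0.001,0.0005,0.132,0,-0.001,0.0005,0.132,0,-0.001,0.0005,0.132,0]'
python3 -m creep '[0,0,0,0,0,0,0,0,0,0,0,0,0,0,0,0,0,0,0,0,0,0,0,0,0,0,0,0,0,0,0,0,0,0,0,0]' -1 20
python3 go.py
python3 -m creep '[0,0,-0.02,0,0,0,-0.05,0,0,0,-0.09,0,0,0,-0.12,0,0,0,-0.12,0,0,0,-0.12,0]'
python3 go.py .6022,-.1012,.145,20
```

```text
t: 23.82
position: [0.4393, -0.3291, 0.025]
tool_rot: [0.814, 3.033, -0.001]
contact_force: [0.3, 0.4, 0.2]
opening: 1.002
finger_force: 0.0
t: 24.57
position: [0.4388, -0.3287, 0.0239]
tool_rot: [0.814, 3.034, 0.0]
contact_force: [-0.4, 1.3, 3.4]
opening: 0.619
finger_force: 20.0
t 24.57 pos [ 0.4388 -0.3287  0.0239] phi 60.0 op 0.619 q6 -1.74
t: 25.07
position: [0.4392, -0.3291, 0.1451]
tool_rot: [0.813, 3.032, -0.002]
contact_force: [-0.3, 0.2, -1.4]
opening: 0.616
finger_force: 20.0
t 25.07 pos [ 0.4392 -0.3291  0.1451] phi 60.0 op 0.616 q6 -1.74
[-0.0271  0.2789 -0.    ] turn 40.0
```

```bash
python3 -m creep '[-0.027,0.279,0,0,-0.027,0.279,0,0,-0.027,0.279,0,0,-0.027,0.279,0,0,-0.027,0.279,0,0,-0.027,0.279,0,0,-0.027,0.279,0,0,-0.027,0.279,0,0,-0.027,0.279,0,0,-0.027,0.279,0,0]'
python3 -m creep '[0,0,0,0,0,0,0,0]'
python3 go.py .6022,-.1012,.0275,60
```

```text
t: 25.9
position: [0.601, -0.1008, 0.142]
tool_rot: [-0.813, -3.032, 0.001]
contact_force: [0.9, -0.3, -1.5]
opening: 0.619
finger_force: 20.0
t: 26.07
position: [0.6011, -0.1016, 0.1433]
tool_rot: [-0.816, -3.033, 0.0]
contact_force: [-0.0, 0.5, -0.8]
opening: 0.616
finger_force: 20.0
t 26.07 pos [ 0.6011 -0.1016  0.1433] phi 59.9 op 0.616 q6 -1.25
[-0.0008  0.001   0.1158] turn -0.1
```

```bash
python3 -m creep '[-0.0005,0.001,0.03,0,-0.0005,0.001,0.06,0,-0.0005,0.001,0.085,0,-0.0005,0.001,0.1,0,-0.0005,0.001,0.108,0,-0.0005,0.001,0.113,0,-0.0005,0.001,0.116,0,-0.0005,0.001,0.116,0,-0.0005,0.001,0.116,0]'
python3 -m creep '[0,0,0,0,0,0,0,0,0,0,0,0,0,0,0,0,0,0,0,0,0,0,0,0]' 0.9
python3 -m creep '[0,0,-0.02,0,0,0,-0.05,0,0,0,-0.09,0,0,0,-0.13,0,0,0,-0.16,0,0,0,-0.19,0,0,0,-0.19,0]' 1
python3 -m creep '[0,-0.2,0,0,0,-0.2,0,0,0,-0.2,0,0,0,-0.2,0,0,0,-0.2,0,0,0,-0.2,0,0,0,-0.2,0,0]'
python3 -m creep '[0,-0.2,0,0,0,-0.2,0,0,0,-0.2,0,0,0,-0.2,0,0,0,-0.2,0,0,0,-0.2,0,0,0,-0.2,0,0]'
python3 - <<'E'
from h import *
i=snapshot('top');s=snapshot('scene')
a=cv2.resize(i[135:235,190:380],(760,400),interpolation=2)
cv2.imwrite('pics/fin.png',a)
cv2.imwrite('pics/fins.png',cv2.resize(s[150:350,200:420],(660,600),interpolation=2))
print(r.sense()['t'],r.sense()['position'])
E
```

```text
t: 26.82
position: [0.6031, -0.1002, 0.0287]
tool_rot: [0.814, 3.033, 0.0]
contact_force: [0.0, 0.7, -1.0]
opening: 0.623
finger_force: 20.0
t: 27.32
position: [0.6027, -0.1, 0.0277]
tool_rot: [0.814, 3.034, -0.0]
contact_force: [-0.0, 0.4, 0.1]
opening: 0.942
finger_force: 0.0
t: 27.9
position: [0.6041, -0.1003, 0.2247]
tool_rot: [0.811, 3.026, 0.001]
contact_force: [0.9, 0.8, 1.4]
opening: 1.003
finger_force: 0.0
t: 28.48
position: [0.5018, -0.2743, 0.2173]
tool_rot: [-0.818, -3.033, -0.0]
contact_force: [-0.5, -0.9, -0.2]
opening: 0.997
finger_force: 0.0
t: 29.07
position: [0.4025, -0.4466, 0.2171]
tool_rot: [-0.816, -3.033, -0.001]
contact_force: [0.7, -0.4, -0.3]
opening: 1.0
finger_force: 0.0
29.1667 [ 0.40344149 -0.44533003  0.21736557]
```

View pics/fin.png

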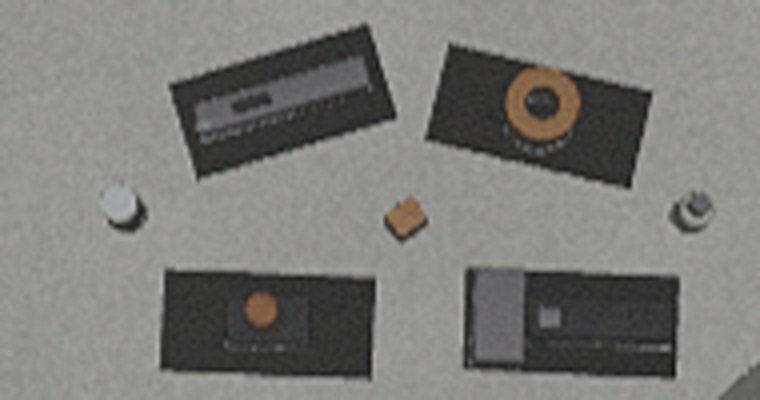

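View pics/fins.png

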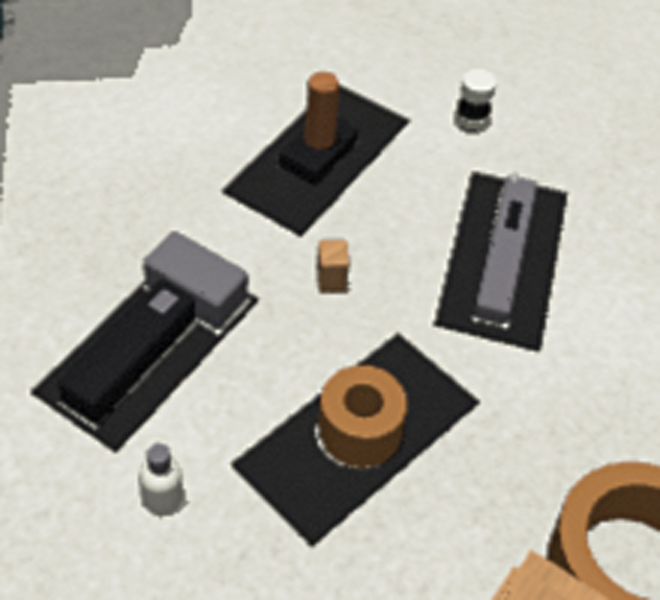

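All four sit on their silhouettes, with only thin (~2 mm) white rims showing. Handing in.

```bash
python3 -c "
from rig import r
print(r.finish_job())"
```

```text
the job is handed in; nothing more can be done
None
```

The scanner, knife, stamp and roll are each on their own tile, within about 2 mm of their silhouettes by the last camera images, with the scanner's head over the wide end; I handed the job in at about 29 s.

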